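# Collect the dosing collars on the carrying stand

## Robot

A 7-joint arm with a two-finger parallel gripper is mounted at the origin on the work surface. World frame = base frame: x ahead of the robot, y to its left, z up, the work surface at z = 0. Lengths are in m, angles in rad, forces in N, time in s.
With the tool pointing down it reaches from about 0.4 to 0.85 m from the base axis. Payload 10.4 kg.
Tool frame: the origin (TCP) lies on the centre line of the jaws, within the pads' length; the fingertips stand r.finger_overhang ahead of it and the grasp point (between the pads) lies 5 mm behind it (r.finger_overhang is the distance from the TCP to the fingertips, in m); z points along the fingers, y is the line along which they close (so a half turn about z gives the same grasp; the last joint's range is limited). The gripper opens to 87 mm and grips with 3 to 60 N. Pads are 19 mm wide; open, the fingers measure 117 mm over their backs; the gripper's body (75 mm by 190 mm) begins 51 mm behind the grasp point.
Start: joints at [1.192, 0.332, -0.065, 1.46, 0.022, 1.35, -0.088], TCP at [0.218, -0.586, 0.237] pointing down, gripper open.
Joint ranges: [-2.6, 2.6], [-0.5, 2.12], [-1.47, 1.34], [0.16, 2.42], [-1.27, 4.41], [0.06, 2.06], [-2.6, 2.6]. Speed limits (rad/s): [2.22, 2.22, 2.79, 2.79, 3.14, 3.14, 3.14].

## Interface

Orientations are given as a unit quaternion [x, y, z, w].
In Python, from bench import read_state, viewer, r gives the robot as it stands.
- The arm moves only by the tool carry_out, never from a script. Its argument "moves" is a list of rows, each a list of 6 numbers: the shift along the tool's x, y, z in units of 40 mm (1.0 is 40 mm), then the turn, a rotation vector about the tool's x, y, z in units of 8 degrees (1.0 is 8 degrees). A call has 1 to 20 rows; each row shifts and turns the commanded pose from where the row before left it, along the tool's axes as they then stand; what a row does not reach is not made up. A row lasts 1/8 s, in which the tool goes at most 62.5 mm and 10.7 degrees, less where a joint would pass 70% of its speed; a pose out of reach is approached as far as the arm can. A call is refused whole if a number of a shift passes 1 or a number of a turn 1, either way. A call with a gripper value outside its range is refused whole. "fingers" is the finger opening in mm, from 0 to 87, set as the call begins (left out, the last holds). The fingers move at their own pace and stop on an object; "force" is the grip in N (left out, the last holds). Time passes only in rows, so rows that do not move let the fingers close. It gives the time, the measured TCP pose, the force, the opening and the grip force at its end, in the units of the state.
- read_state(): the state, without advancing time (a new reading comes with each control period).
- viewer.camera(name): name is "scene" or "top" or "wrist"; returns a dict with "pixels" (480x640x3 uint8, red, green, blue), "range_z" (480x640 float32, m along the optical axis (not along the pixel's ray), 0 where there is no reading), "fx", "fy", "cx", "cy" (pixels), "xyz" and "orientation" of the camera in the world. Camera axes: x right, y down, z forward; pixel columns grow to the right and rows downward; lengths in m; the calibration is good to about 2 mm. The wrist camera is an equidistant fisheye: a pixel r from the principal point sees the ray r / f radians off the axis. A picture is of the moment at which its call begins.
- r.close_job(): hands the job in; it is judged then, once.
The state is a dict: "time": time; "joint_positions": joint angles; "joint_vel": joint speeds; "joint_torque": joint torques, N m; "ee_pos": TCP position; "eef_rot": TCP orientation; "ft_force": force on the tool from outside, world axes, zero at the start; "torque": the same for the moment, N m; "width": finger opening in m; "grip_force": force on a finger pad.
Only numpy, scipy, OpenCV 4.12 (cv2) and the standard library are available. Lean on these libraries where they do the work, as an engineer would, in place of code of your own. Each camera call takes 0.05 s, during which the arm holds its last target. There are 200 camera calls.

## Task

Two racks of rinsed rings stand on the coffee bench. Take the little steel stand by its post, thread its prong through both of the deep dosing collars (the other rack holds thin rings), lift the two off their rack together, and stand it upright on the wooden board with both collars hanging on the prong.

Things in the scene. Friction and masses are not known exactly. Their poses are not given: they have to be found in the camera images.
- stand_grip (a point): Loose steel stand, 450 g, upright. Round foot, 100 wide, 8 thick, its centre 20 behind the post; post 24 (x) by 20 (y), top 172 above the foot's underside; level prong, 10 thick, pointing to +x from the post's front, 80 above the foot's underside, ending in a 16 ball 141 from the post's axis. This point: on the post's axis, 140 above the foot's underside, 60 above the prong; grip here across y. z is up.
- deep_near_center (a point): Plain aluminium collar (a short tube, 72 outside, 56 hole, 22 long, 80 g) standing on edge in a wooden peg rack. This point: centre of its hole, 100 above the table. x: axis of the hole, away from the robot, along the rack. The one nearer the robot; the other is 33 behind it on the same axis.
- deep_far_center (a point): The same kind of collar, farther from the robot. Their rack (fixed, 86 square, centred below the two): a block 60 wide and 52 high, pegs 88 high at 30 either side of the axis, the line of the holes free at both ends. Lift the collars 30 or more to clear the pegs. A like rack with two thin rings (8 long) stands some 200 to one side: not wanted.
- board: Fixed dark wooden board lying on the table, 240 (x) by 200 (y) by 12 thick; origin at the centre of its underside, top 12 higher.
Things that resemble listed ones, but are neither listed nor needed, are in the scene too. Leave any orange or red look-alike of the part that bears deep_far_center alone.

How it is judged:
By the outcome, as a careful person would: the job done as asked, in the order asked, and still so for the second after the job is handed in, with the robot touching nothing.
It also fails if it takes over 69 s, if anything falls off the work surface, if the arm or the gripper's body presses on something with over 40 N, if the wrist force passes 120 N, or if a joint passes its speed limit or range.

## Working session

There is one attempt and no reset: what is moved stays moved. The work goes in short steps, Python scripts to look and compute and a tool call to move; the robot and the scene stay as the last step left them, time stands still between calls to the robot, and variables do not carry over. Pictures are saved under pics/ and viewed, at most 10 in all, crops included, and the job is handed in when it is done.

Besides the shell and the picture viewer there is one more tool, called after "Emit:" in YAML: its name, and indented under it one key for each argument. carry_out: Moves the arm, as the interface text tells. Its arguments: {"type":"object","properties":{"moves":{"type":"array","items":{"type":"array","items":{"type":"number"}}},"fingers":{"type":"number"},"force":{"type":"number"}},"required":["moves"]}

```bash
mkdir -p pics; cat > h.py <<'E'
import numpy as np,cv2
from scipy.spatial.transform import Rotation as R
from bench import read_state, viewer, r
def cam(n):
    c=viewer.camera(n); return c
def pts(c):
    z=c["range_z"]; v,u=np.mgrid[:480,:640]
    p=np.dstack([(u-c["cx"])/c["fx"]*z,(v-c["cy"])/c["fy"]*z,z])
    return p@R.from_quat(c["orientation"]).as_matrix().T+np.array(c["xyz"])
def save(n,c):
    cv2.imwrite("pics/"+n+".png",cv2.cvtColor(c["pixels"],cv2.COLOR_RGB2BGR))
E
python3 - <<'E'
from h import *
for n in("top","scene"):
    c=cam(n); save(n+"1",c); np.savez(n+"1",P=pts(c),I=c["pixels"],z=c["range_z"]); print(n,c["xyz"],c["orientation"],c["fx"],c["fy"],c["cx"],c["cy"])
s=read_state(); print(s, r.finger_overhang)
E
```

```text
top [0.33636608 0.01242788 1.5101382 ] [-0.69377115  0.71434525 -0.057266    0.07150566] 574.3242927743362 574.3242927743362 323.10910410377886 227.72765105020042
scene [0.93711199 0.71531627 0.98552027] [ 0.20187917  0.9144416  -0.34102748 -0.08210735] 550.7218562708789 550.7218562708789 320.78312536226446 234.429820834098
{'time': 0.1, 'joint_positions': array([ 1.19240255,  0.33278579, -0.06469306,  1.46086351,  0.02157843,
        1.3498992 , -0.0885032 ]), 'joint_vel': array([-7.75413983e-05, -1.73626470e-03, -6.58502550e-04, -2.02991828e-03,
        2.58634231e-04,  2.05431271e-03, -9.80149171e-04]), 'joint_torque': array([ 1.58505369e-03, -6.24548435e+01,  2.51035939e-02, -3.90714169e+01,
       -6.12741220e-02,  3.66235035e-02,  4.67553787e-05]), 'ee_pos': array([ 0.21759335, -0.58554506,  0.2358448 ]), 'eef_rot': array([ 9.84217412e-01,  1.76962393e-01, -1.30795491e-04, -6.17051224e-04]), 'ft_force': array([-0.04818251,  0.24310461, -0.32061918]), 'torque': array([0.06220674, 0.00292873, 0.0232606 ]), 'grip_force': 0.0, 'width': 0.08739895169816927} 0.014
```

View pics/top1.png

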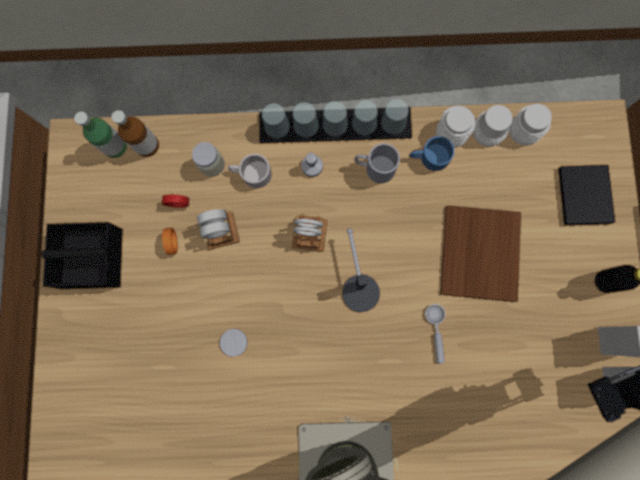

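View pics/scene1.png

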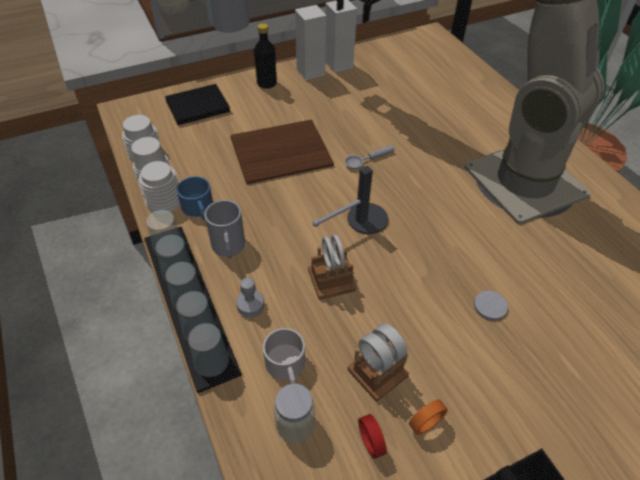

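The top view shows the stand with its foot at (360,293) and its prong tip at (351,231). The dark board is at (482,253), and the black pad at (586,195) is a look-alike. Candidates for the collars:
- rack with wide rings at (217,228)
- rack with thin rings at (308,232)
- loose orange ring at (170,241) and loose red ring at (176,201)

I choose the rack at (217,228) because its rings are deep, and I'll check it in a close crop.

```bash
python3 - <<'E'
from h import *
a=np.load("top1.npz");b=np.load("scene1.npz")
A=cv2.resize(a["I"][185:265,150:350],None,fx=4,fy=4,interpolation=2)
B=cv2.resize(b["I"][225:405,300:440],None,fx=1.7,fy=1.7,interpolation=2)
o=np.zeros((320+B.shape[0]-30,800,3),np.uint8);o=o[:600];o[:320]=A[:,:800];o[320:320+280,:B.shape[1]]=B[:280]
cv2.imwrite("pics/crop.png",o[:,:,::-1])
P=a["P"]
def show(n,m):
    q=P[m]; print(n,len(q),q.mean(0).round(4),q.min(0).round(4),q.max(0).round(4))
print("table",np.median(P[380:400,100:200,2]))
def reg(u0,u1,v0,v1,zl,zh):
    m=np.zeros((480,640),bool); m[v0:v1,u0:u1]=1
    return m&(P[...,2]>zl)&(P[...,2]<zh)&(a["z"]>0)
show("foot",reg(335,390,270,320,.004,.02)); show("posttop",reg(330,390,225,320,.15,.19)); show("prong",reg(335,375,222,285,.06,.1))
m=reg(335,375,222,285,.06,.1);
if m.sum():
    q=P[m]; k=np.polyfit(q[:,0],q[:,1],1); print("prong dir deg",np.degrees(np.arctan(k[0])),k)
f=reg(335,390,270,320,.004,.02).astype(np.uint8)
print(cv2.minEnclosingCircle(P[f>0][:,:2].astype(np.float32)))
for n,x in(("deep",(190,245,200,255)),("thin",(285,332,205,255))):
    m=reg(*x,.1,.16); show(n,m)
    q=P[m]; print(cv2.minAreaRect((q[:,:2]*1000).astype(np.float32)))
    m=reg(*x,.04,.06); q=P[m]; show(n+"block",m); print(cv2.minAreaRect((q[:,:2]*1000).astype(np.float32)))
m=reg(435,530,200,305,.006,.02);q=P[m];show("board",m);print(cv2.minAreaRect((q[:,:2]*1000).astype(np.float32)))
E
```

```text
Traceback (most recent call last):
ValueError: could not broadcast input array from shape (280,238,3) into shape (276,238,3)
```

```bash
cat > m.py <<'E'
from h import *
a=np.load("top1.npz");b=np.load("scene1.npz")
A=cv2.resize(a["I"][185:265,150:350],None,fx=4,fy=4,interpolation=2)
B=cv2.resize(b["I"][225:405,300:440],None,fx=1.5,fy=1.5,interpolation=2)
o=np.zeros((600,800,3),np.uint8);o[:320]=A;o[320:320+B.shape[0],:B.shape[1]]=B
cv2.imwrite("pics/crop.png",o[:,:,::-1])
P=a["P"]
def show(n,m):
    q=P[m]; print(n,len(q),*((q.mean(0).round(4),q.min(0).round(4),q.max(0).round(4)) if len(q) else ()))
    if len(q)>4: print("   rect",cv2.minAreaRect((q[:,:2]*1000).astype(np.float32)))
print("table",np.median(P[380:400,100:200,2]))
def reg(u0,u1,v0,v1,zl,zh):
    m=np.zeros((480,640),bool); m[v0:v1,u0:u1]=1
    return m&(P[...,2]>zl)&(P[...,2]<zh)&(a["z"]>0)
show("foot",reg(335,390,270,320,.004,.02)); show("posttop",reg(330,390,225,320,.15,.19)); 
m=reg(335,375,222,285,.06,.1); show("prong",m)
q=P[m]; k=np.polyfit(q[:,0],q[:,1],1); print("prong dir deg",np.degrees(np.arctan(k[0])),k)
f=reg(335,390,270,320,.004,.02)
print(cv2.minEnclosingCircle((P[f][:,:2]*1000).astype(np.float32)))
for n,x in(("deep",(190,245,200,255)),("thin",(285,332,205,255))):
    show(n,reg(*x,.1,.16)); show(n+"block",reg(*x,.04,.06)); show(n+"base",reg(*x,.006,.06))
show("board",reg(435,530,200,305,.006,.02))
E
python3 m.py
```

```text
table -0.0004433828882884905
foot 1119 [ 0.4344 -0.0557  0.0082] [ 0.3695 -0.1292  0.004 ] [0.4996 0.014  0.0195]
   rect ((434.87799072265625, -57.60523986816406), (141.1691436767578, 127.28553009033203), 88.3796157836914)
posttop 95 [ 0.4586 -0.0511  0.1703] [ 0.4465 -0.0624  0.1516] [ 0.4711 -0.0401  0.1798]
   rect ((458.94549560546875, -51.550453186035156), (23.778005599975586, 19.89484214782715), 8.923318862915039)
prong 203 [ 0.5381 -0.0377  0.0844] [ 0.4547 -0.0512  0.0738] [ 0.5973 -0.0222  0.0951]
   rect ((526.5148315429688, -38.53010940551758), (143.0437469482422, 14.487510681152344), 8.399197578430176)
prong dir deg 8.939793836280986 [ 0.15730746 -0.12236626]
((433.4512023925781, -56.71686553955078), 91.57240295410156)
deep 535 [0.616  0.3094 0.1264] [0.5821 0.2721 0.1003] [0.6498 0.3533 0.1451]
   rect ((615.98681640625, 312.8460998535156), (57.329769134521484, 71.52569580078125), 13.659860610961914)
deepblock 131 [0.5887 0.302  0.0512] [0.5725 0.273  0.0401] [0.6518 0.3348 0.0599]
   rect ((610.4552612304688, 310.53924560546875), (69.049560546875, 62.18185806274414), 1
[... 275 characters left out ...]
1093 0.1402]
   rect ((599.8812255859375, 74.2911605834961), (67.57875061035156, 28.394065856933594), 81.36392211914062)
thinblock 282 [0.5907 0.0768 0.0519] [0.558  0.0404 0.0407] [0.641  0.1109 0.0599]
   rect ((599.8052368164062, 74.7190170288086), (67.05823516845703, 78.36557006835938), 82.06736755371094)
thinbase 622 [0.5887 0.0709 0.0321] [0.543  0.0191 0.006 ] [0.679  0.1415 0.0599]
   rect ((610.9564819335938, 79.76948547363281), (122.96055603027344, 132.94158935546875), 88.55424499511719)
board 6786 [ 0.5338 -0.3729  0.0123] [ 0.3996 -0.5082  0.006 ] [ 0.6792 -0.244   0.02  ]
   rect ((537.89208984375, -376.44219970703125), (247.0565185546875, 284.02203369140625), 86.30005645751953)
```

View pics/crop.png

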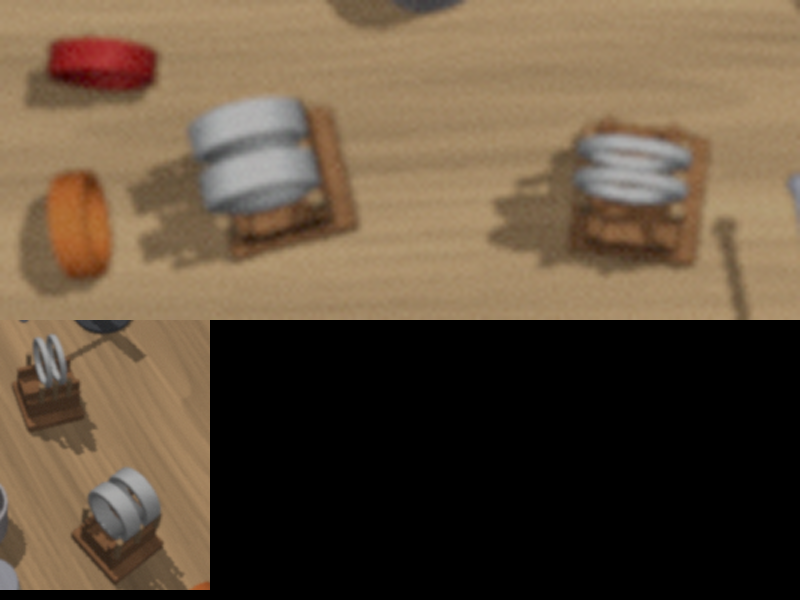

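The crop shows the rack at full-image (217,228) holds the two wide collars (crop ≈(255,130) and (260,185)). The rack at crop (632,165) holds the thin rings, and the orange and red rings lie loose. The choice holds.

```bash
cat >> h.py <<'E'
def go(t,yaw):
    s=read_state(); Q=R.from_quat(s["eef_rot"]); p=s["ee_pos"]; x=Q.as_matrix()[:,0]
    y0=np.degrees(np.arctan2(x[1],x[0])); 
    T=R.from_euler("z",yaw,degrees=True)*R.from_euler("x",180,degrees=True)
    print("t",round(s["time"],2),"pos",p.round(4),"yaw",y0.round(2),"w",s["width"].round(4),"gf",s["grip_force"],"F",s["ft_force"].round(2))
    print("turn units",(np.degrees((Q.inv()*T).as_rotvec())/8).round(2),"shift after turn",(T.inv().apply(np.array(t)-p)/.04).round(2))
E
python3 - <<'E'
from h import *
a=np.load("top1.npz");I=a["I"].astype(int);P=a["P"]
m=np.zeros((480,640),np.uint8); m[190:315,425:540]=1
k=(m>0)&(I.sum(2)<230)&(P[...,2]>.004)&(P[...,2]<.022)
n,l,s,_=cv2.connectedComponentsWithStats(k.astype(np.uint8)); j=1+s[1:,4].argmax()
print("board",cv2.minAreaRect((P[l==j][:,:2]*1000).astype(np.float32)))
go([.459,-.0515,.26],8.9)
E
```

```text
board ((534.3092041015625, -370.75048828125), (198.84234619140625, 237.12461853027344), 82.85363006591797)Traceback (most recent call last):
  File "<stdin>", line 7, in <module>
  File "h.py", line 16, in go
    print("t",round(s["time"],2),"pos",p.round(4),"yaw",y0.round(2),"w",s["width"].round(4),"gf",s["grip_force"],"F",s["ft_force"].round(2))
                                                                        ^^^^^^^^^^^^^^^^
AttributeError: 'float' object has no attribute 'round'
```

```bash
sed -i 's/s\["width"\].round(4)/round(s["width"],4)/' h.py; python3 -c "
from h import *
go([.459,-.0515,.26],8.9)"
```

```text
t 0.1 pos [ 0.2176 -0.5855  0.2358] yaw 20.39 w 0.0874 gf 0.0 F [-0.05  0.24 -0.32]
turn units [-0.01  0.    1.44] shift after turn [  8.03 -12.26  -0.6 ]
```

Emit:
carry_out:
  moves:
    - [0,0,-0.3,0,0,0.72]
    - [0,0,-0.3,0,0,0.72]
    - [0.25,-0.38,0,0,0,0]
    - [0.5,-0.76,0,0,0,0]
    - [0.5,-0.76,0,0,0,0]
    - [0.5,-0.76,0,0,0,0]
    - [0.5,-0.76,0,0,0,0]
    - [0.5,-0.76,0,0,0,0]
    - [0.5,-0.76,0,0,0,0]
    - [0.5,-0.76,0,0,0,0]
    - [0.5,-0.76,0,0,0,0]
    - [0.5,-0.76,0,0,0,0]
    - [0.5,-0.76,0,0,0,0]
    - [0.5,-0.76,0,0,0,0]
    - [0.5,-0.76,0,0,0,0]
    - [0.5,-0.76,0,0,0,0]
    - [0.5,-0.76,0,0,0,0]
    - [0.5,-0.76,0,0,0,0]
    - [0.25,-0.38,0,0,0,0]
    - [0,0,0,0,0,0]
  fingers: 87

```text
time: 2.6
ee_pos: [0.4584, -0.054, 0.2598]
eef_rot: [0.997, 0.08, -0.0, 0.0]
ft_force: [-0.3, -1.0, 0.6]
width: 0.0871
grip_force: 0.0
```

```bash
python3 -c "
from h import *
go([.459,-.0515,.135],8.9)
c=cam('wrist'); save('w1',c)"
```

```text
t 2.6 pos [ 0.4584 -0.054   0.2598] yaw 9.18 w 0.0871 gf 0.0 F [-0.25 -0.96  0.62]
turn units [0.   0.01 0.03] shift after turn [ 0.03 -0.06  3.12]
```

View pics/w1.png

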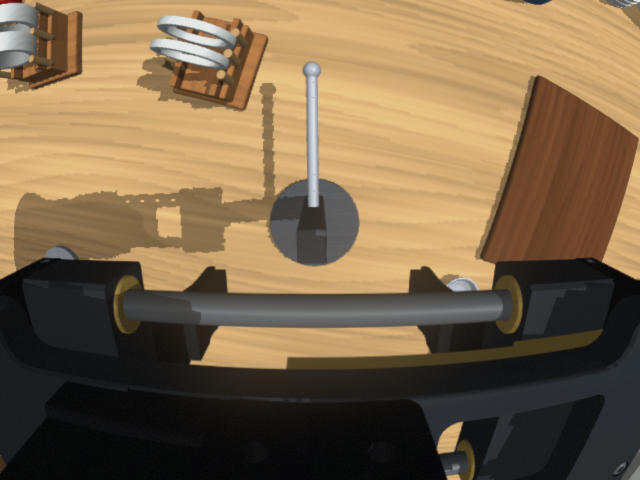

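The post at (312,240) sits centred between the fingers and the prong at (312,70–205) points straight ahead, so I descend.

Emit:
carry_out:
  moves:
    - [0,-0.06,0.3,0,0,0]
    - [0,0,0.6,0,0,0]
    - [0,0,0.6,0,0,0]
    - [0,0,0.6,0,0,0]
    - [0,0,0.6,0,0,0]
    - [0,0,0.4,0,0,0]
    - [0,0,0,0,0,0]
    - [0,0,0,0,0,0]

```text
time: 3.65
ee_pos: [0.459, -0.0537, 0.1372]
eef_rot: [0.997, 0.077, 0.0, 0.0]
ft_force: [-0.3, -0.0, 0.5]
width: 0.0871
grip_force: 0.0
```

Emit:
carry_out:
  moves:
    - [0,0,0,0,0,0]
    - [0,0,0,0,0,0]
    - [0,0,0,0,0,0]
    - [0,0,0,0,0,0]
    - [0,0,0,0,0,0]
    - [0,0,0,0,0,0]
    - [0,0,0,0,0,0]
    - [0,0,0,0,0,0]
  fingers: 0
  force: 55

```text
time: 4.65
ee_pos: [0.4585, -0.0534, 0.1364]
eef_rot: [0.997, 0.077, -0.0, -0.0]
ft_force: [0.8, 1.6, -3.2]
width: 0.0199
grip_force: 55.0
```

Emit:
carry_out:
  moves:
    - [0,0,-0.2,0,0,0]
    - [0,0,-0.4,0,0,0]
    - [0,0,-0.5,0,0,0]
    - [0,0,-0.5,0,0,0]
    - [0,0,-0.5,0,0,0]
    - [0,0,-0.4,0,0,0]
    - [0,0,-0.2,0,0,0]
    - [0,0,0,0,0,-0.3]
    - [0,0,0,0,0,-0.3]

```text
time: 5.78
ee_pos: [0.4584, -0.0536, 0.2444]
eef_rot: [0.993, 0.12, -0.0, -0.0]
ft_force: [-0.2, -0.3, -3.9]
width: 0.02
grip_force: 55.0
```

```bash
python3 -c "
from h import *
go([.412,.263,.24],13.7)"
```

```text
t 5.78 pos [ 0.4584 -0.0536  0.2444] yaw 13.74 w 0.02 gf 54.97479654382914 F [-0.24 -0.29 -3.95]
turn units [-0.    0.    0.01] shift after turn [ 0.75 -7.96  0.11]
```

Emit:
carry_out:
  moves:
    - [0.02,-0.2,0,0,0,0]
    - [0.04,-0.4,0,0,0,0]
    - [0.06,-0.6,0,0,0,0]
    - [0.06,-0.6,0,0,0,0]
    - [0.06,-0.6,0,0,0,0]
    - [0.06,-0.6,0,0,0,0]
    - [0.06,-0.6,0,0,0,0]
    - [0.06,-0.6,0,0,0,0]
    - [0.06,-0.6,0,0,0,0]
    - [0.06,-0.6,0,0,0,0]
    - [0.06,-0.6,0,0,0,0]
    - [0.06,-0.6,0,0,0,0]
    - [0.06,-0.6,0,0,0,0]
    - [0.05,-0.5,0,0,0,0]
    - [0.03,-0.3,0,0,0,0]
    - [0,0,0,0,0,0]
    - [0,0,0,0,0,0]

```text
time: 7.9
ee_pos: [0.4142, 0.2642, 0.2444]
eef_rot: [0.993, 0.119, -0.0, 0.0]
ft_force: [-0.5, -0.6, -4.2]
width: 0.0196
grip_force: 55.0
```

```bash
python3 - <<'E'
from h import *
go([.412,.263,.1605],13.7)
c=cam('wrist'); save('w2',c)
c=cam('top'); P=pts(c); I=c["pixels"]; np.savez("top2",P=P,I=I)
Z=P[...,2]
# collars recheck + prong
m=np.zeros((480,640),bool); m[195:260,185:245]=1
q=P[m&(Z>.1)&(Z<.16)]; print(cv2.minAreaRect((q[:,:2]*1000).astype(np.float32)))
m=(Z>.165)&(Z<.205)&(P[...,0]>.45)&(P[...,0]<.58)&(abs(P[...,1]-.28)<.07)
q=P[m]; print(len(q)); 
if len(q)>20:
    k=np.polyfit(q[:,0],q[:,1],1); print(np.degrees(np.arctan(k[0])),"y at .55",np.polyval(k,.55),q.max(0)); print(np.degrees(np.polyfit(q[:,0],q[:,2],1)[0]),np.polyval(np.polyfit(q[:,0],q[:,2],1),[.45,.55]))
E
```

```text
t 7.9 pos [0.4142 0.2642 0.2444] yaw 13.62 w 0.0196 gf 54.97463083360344 F [-0.47 -0.62 -4.23]
turn units [ 0.    0.   -0.01] shift after turn [-0.06  0.02  2.1 ]
((615.7822265625, 312.0872802734375), (56.98768997192383, 72.4731216430664), 13.80447769165039)
163
13.119763729653002 y at .55 0.2936555930293305 [0.55231905 0.3005959  0.20039285]
0.5083552320326807 [0.1924179  0.19330515]
```

View pics/w2.png

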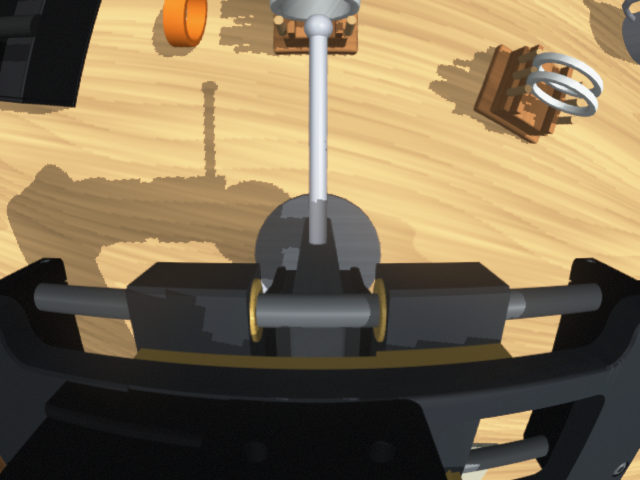

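The prong tip at (317,25) points into the collars' axis (ring centre near column 315). The thin rings lie off to the right at (565,80). I'll descend and thread.

Emit:
carry_out:
  moves:
    - [0,0,0.2,0,0,0]
    - [0,0,0.4,0,0,0]
    - [0,-0.03,0.5,0,0,0]
    - [0,0,0.5,0,0,0]
    - [0,0,0.35,0,0,0]
    - [0,0,0.15,0,0,0]
    - [0,0,0,0,0,0]
    - [0,0,0,0,0,0]

```text
time: 9.0
ee_pos: [0.4141, 0.2663, 0.1611]
eef_rot: [0.993, 0.119, 0.0, -0.0]
ft_force: [0.3, -0.2, -4.4]
width: 0.0196
grip_force: 55.0
```

```bash
python3 - <<'E'
from h import *
u=np.array([np.cos(np.radians(13.8)),np.sin(np.radians(13.8))])
t=np.array([.6158,.3120])-.088*u
go([*t,.1605],13.7)
c=cam('scene'); I=c["pixels"]
cv2.imwrite("pics/s2.png",cv2.resize(I[200:420,280:560],None,fx=2.5,fy=2.5)[:,:,::-1])
E
```

```text
t 9.0 pos [0.4141 0.2663 0.1611] yaw 13.66 w 0.0196 gf 54.97456700541079 F [ 0.31 -0.16 -4.39]
turn units [-0.   -0.01 -0.  ] shift after turn [2.97 0.09 0.01]
```

View pics/s2.png

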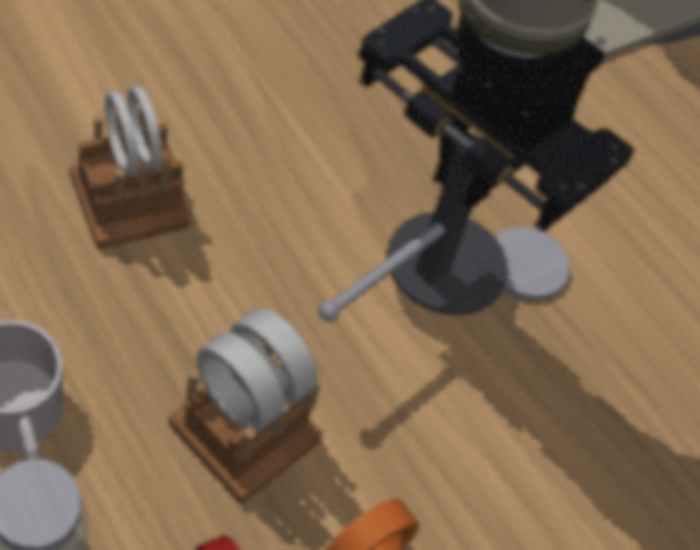

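The crop shows the prong tip at (330,310) in front of the collars at (260,370), level and lined up with their holes. I'll thread it.

Emit:
carry_out:
  moves:
    - [0.1,0.02,0,0,0,0]
    - [0.2,0.02,0,0,0,0]
    - [0.25,0,0,0,0,0]
    - [0.25,0,0,0,0,0]
    - [0.25,0,0,0,0,0]
    - [0.25,0,0,0,0,0]
    - [0.25,0,0,0,0,0]
    - [0.25,0,0,0,0,0]
    - [0.25,0,0,0,0,0]
    - [0.25,0,0,0,0,0]
    - [0.25,0,0,0,0,0]
    - [0.2,0,0,0,0,0]
    - [0.15,0,0,0,0,0]
    - [0.07,0,0,0,0,0]
    - [0,0,0,0,0,0]
    - [0,0,0,0,0,0]

```text
time: 11.05
ee_pos: [0.5294, 0.2926, 0.1606]
eef_rot: [0.993, 0.119, 0.0, 0.0]
ft_force: [-0.1, -0.3, -5.3]
width: 0.0198
grip_force: 55.0
```

```bash
python3 - <<'E'
from h import *
u=np.array([np.cos(np.radians(13.8)),np.sin(np.radians(13.8))])
t=np.array([.6158,.3120])-.088*u
go([*t,.1605],13.7)
c=cam('scene'); I=c["pixels"]
cv2.imwrite("pics/s3.png",cv2.resize(I[230:420,300:500],None,fx=3,fy=3)[:,:,::-1])
E
```

```text
t 11.05 pos [0.5294 0.2926 0.1606] yaw 13.68 w 0.0198 gf 54.9744987487793 F [-0.06 -0.28 -5.32]
turn units [ 0.  0. -0.] shift after turn [0.01 0.04 0.  ]
```

View pics/s3.png

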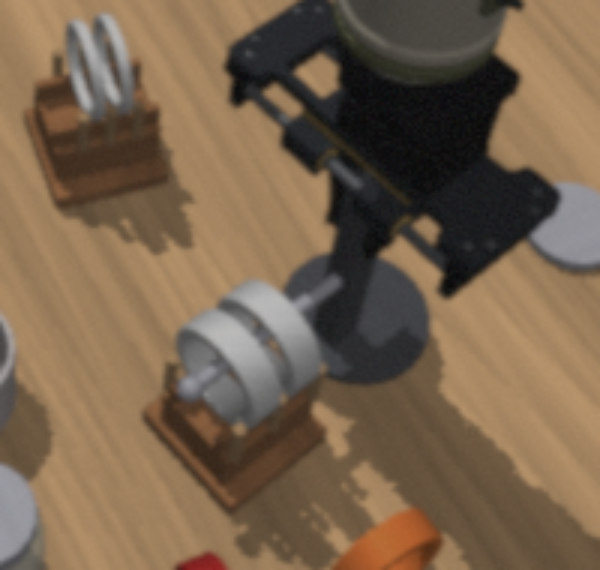

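The prong passes through both collars, with its ball visible beyond the far one at (190,388). I'll lift slowly.

Emit:
carry_out:
  moves:
    - [0,0,-0.1,0,0,0]
    - [0,0,-0.15,0,0,0]
    - [0,0,-0.15,0,0,0]
    - [0,0,-0.15,0,0,0]
    - [0,0,-0.15,0,0,0]
    - [0,0,-0.15,0,0,0]
    - [0,0,-0.15,0,0,0]
    - [0,0,-0.15,0,0,0]
    - [0,0,-0.15,0,0,0]
    - [0,0,-0.2,0,0,0]
    - [0,0,-0.25,0,0,0]
    - [0,0,-0.25,0,0,0]
    - [0,0,-0.25,0,0,0]
    - [0,0,-0.3,0,0,0]
    - [0,0,-0.3,0,0,0]
    - [0,0,-0.3,0,0,0]
    - [0,0,-0.3,0,0,0]
    - [0,0,-0.2,0,0,0]
    - [0,0,-0.1,0,0,0]
    - [0,0,0,0,0,0]

```text
time: 13.6
ee_pos: [0.5296, 0.2926, 0.3106]
eef_rot: [0.993, 0.119, 0.0, 0.0]
ft_force: [-0.4, 0.1, -6.4]
width: 0.0201
grip_force: 55.0
```

```bash
python3 - <<'E'
from h import *
go([.51,-.37,.31],13.7)
c=cam('scene'); I=c["pixels"]
cv2.imwrite("pics/s4.png",cv2.resize(I[150:420,280:540],None,fx=2,fy=2)[:,:,::-1])
P=pts(cam('top'));Z=P[...,2]
m=(P[...,0]>.54)&(P[...,0]<.7)&(abs(P[...,1]-.3)<.06)&(Z>.2)&(Z<.3); q=P[m]; print(len(q),cv2.minAreaRect((q[:,:2]*1000).astype(np.float32)),q.max(0))
E
```

```text
t 13.6 pos [0.5296 0.2926 0.3106] yaw 13.67 w 0.0201 gf 54.974542264826596 F [-0.42  0.14 -6.41]
turn units [ 0. -0. -0.] shift after turn [-4.400e+00  1.598e+01  1.000e-02]
464 ((632.6275634765625, 299.4871520996094), (83.49575805664062, 46.60296630859375), 45.54724884033203) [0.66775873 0.33161354 0.27198387]
```

View pics/s4.png

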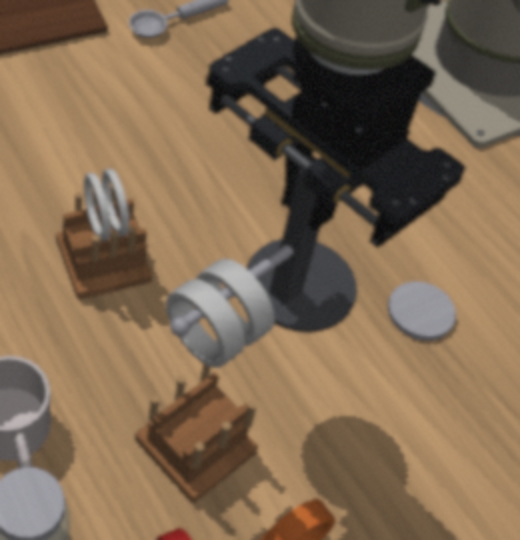

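Both collars hang on the prong at (220,310) and the rack is empty. I'll carry them to the board.

Emit:
carry_out:
  moves:
    - [-0.03,0.1,0,0,0,0]
    - [-0.06,0.25,0,0,0,0]
    - [-0.1,0.4,0,0,0,0]
    - [-0.14,0.55,0,0,0,0]
    - [-0.14,0.55,0,0,0,0]
    - [-0.14,0.55,0,0,0,0]
    - [-0.14,0.55,0,0,0,0]
    - [-0.14,0.55,0,0,0,0]
    - [-0.14,0.55,0,0,0,0]
    - [-0.14,0.55,0,0,0,0]
    - [-0.14,0.55,0,0,0,0]
    - [-0.14,0.55,0,0,0,0]
    - [-0.14,0.55,0,0,0,0]
    - [-0.14,0.55,0,0,0,0]
    - [-0.14,0.55,0,0,0,0]
    - [-0.14,0.55,0,0,0,0]
    - [-0.14,0.55,0,0,0,0]
    - [-0.14,0.55,0,0,0,0]

```text
time: 15.95
ee_pos: [0.525, -0.0807, 0.3107]
eef_rot: [0.993, 0.118, 0.0, 0.0]
ft_force: [-0.4, -0.3, -5.4]
width: 0.0196
grip_force: 55.0
```

Emit:
carry_out:
  moves:
    - [-0.14,0.55,0,0,0,0]
    - [-0.14,0.55,0,0,0,0]
    - [-0.14,0.55,0,0,0,0]
    - [-0.14,0.55,0,0,0,0]
    - [-0.14,0.55,0,0,0,0]
    - [-0.14,0.55,0,0,0,0]
    - [-0.14,0.55,0,0,0,0]
    - [-0.14,0.55,0,0,0,0]
    - [-0.14,0.55,0,0,0,0]
    - [-0.14,0.55,0,0,0,0]
    - [-0.14,0.55,0,0,0,0]
    - [-0.12,0.45,0,0,0,0]
    - [-0.08,0.3,0,0,0,0]
    - [-0.04,0.15,0,0,0,0]
    - [0,0,0,0,0,0]
    - [0,0,0,0,0,0]
    - [0,0,0,0,0,0]
    - [0,0,0,0,0,0]

```text
time: 18.2
ee_pos: [0.5222, -0.3655, 0.3107]
eef_rot: [0.993, 0.119, 0.0, 0.0]
ft_force: [-0.2, -0.2, -6.0]
width: 0.0196
grip_force: 55.0
```

```bash
python3 - <<'E'
from h import *
go([.52,-.37,.151],13.7)
s=read_state(); print(s["joint_vel"].round(3),s["joint_positions"].round(2))
E
```

```text
t 18.2 pos [ 0.5222 -0.3655  0.3107] yaw 13.69 w 0.0196 gf 54.97476467862725 F [-0.22 -0.22 -6.03]
turn units [ 0. -0. -0.] shift after turn [-0.08  0.1   3.99]
[ 0.001  0.     0.004 -0.002  0.    -0.001  0.001] [ 0.92  0.38 -0.53  1.28  0.19  1.53 -0.92]
```

Emit:
carry_out:
  moves:
    - [0,0,0.15,0,0,0]
    - [0,0.05,0.3,0,0,0]
    - [0,0.05,0.4,0,0,0]
    - [0,0,0.4,0,0,0]
    - [0,0,0.4,0,0,0]
    - [0,0,0.4,0,0,0]
    - [0,0,0.4,0,0,0]
    - [0,0,0.4,0,0,0]
    - [0,0,0.3,0,0,0]
    - [0,0,0.3,0,0,0]
    - [0,0,0.2,0,0,0]
    - [0,0,0.1,0,0,0]
    - [0,0,0.05,0,0,0]
    - [0,0,0,0,0,0]
    - [0,0,0,0,0,0]

```text
time: 20.08
ee_pos: [0.5233, -0.3698, 0.159]
eef_rot: [0.993, 0.119, 0.0, 0.0]
ft_force: [0.8, 1.2, -5.9]
width: 0.0197
grip_force: 55.0
```

Emit:
carry_out:
  moves:
    - [0,0,0.06,0,0,0]
    - [0,0,0.06,0,0,0]
    - [0,0,0,0,0,0]
    - [0,0,0,0,0,0]

```text
time: 20.58
ee_pos: [0.5231, -0.3697, 0.1538]
eef_rot: [0.993, 0.119, 0.0, 0.0]
ft_force: [0.8, 0.8, -5.6]
width: 0.0198
grip_force: 55.0
```

Emit:
carry_out:
  moves:
    - [0,0,0.05,0,0,0]
    - [0,0,0.04,0,0,0]
    - [0,0,0,0,0,0]
    - [0,0,0,0,0,0]

```text
time: 21.08
ee_pos: [0.5231, -0.3697, 0.1502]
eef_rot: [0.993, 0.119, 0.0, 0.0]
ft_force: [-0.4, -0.0, -4.8]
width: 0.0202
grip_force: 55.0
```

```bash
python3 - <<'E'
from h import *
go([.52,-.37,.148],13.7)
c=cam('scene'); I=c["pixels"]
cv2.imwrite("pics/s5.png",cv2.resize(I[60:260,200:440],None,fx=3,fy=3)[:,:,::-1])
E
```

```text
t 21.07 pos [ 0.5231 -0.3697  0.1502] yaw 13.67 w 0.0202 gf 54.97473869472742 F [-0.4  -0.01 -4.77]
turn units [ 0. -0. -0.] shift after turn [-0.08 -0.01  0.05]
```

View pics/s5.png

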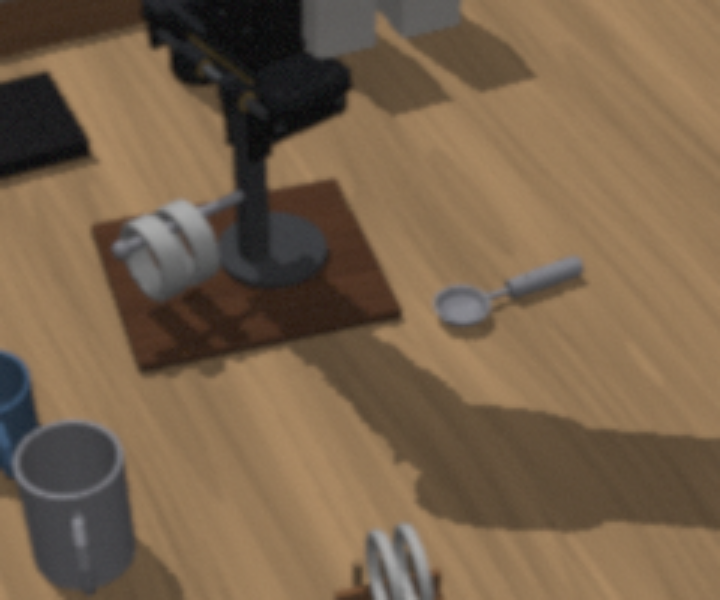

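The stand's foot at (272,250) lies over the board and both collars hang at (170,250). The force is beginning to fall, so contact is within about 2 mm.

Emit:
carry_out:
  moves:
    - [0,0,0.03,0,0,0]
    - [0,0,0.02,0,0,0]
    - [0,0,0,0,0,0]
    - [0,0,0,0,0,0]

```text
time: 21.62
ee_pos: [0.5231, -0.3697, 0.1483]
eef_rot: [0.993, 0.119, 0.0, 0.0]
ft_force: [-0.3, -0.4, -4.8]
width: 0.0199
grip_force: 55.0
```

Emit:
carry_out:
  moves:
    - [0,0,0.03,0,0,0]
    - [0,0,0,0,0,0]
    - [0,0,0,0,0,0]

```text
time: 22.0
ee_pos: [0.5235, -0.3697, 0.1481]
eef_rot: [0.993, 0.119, 0.0, 0.0]
ft_force: [-1.8, 2.5, 7.2]
width: 0.0196
grip_force: 55.0
```

Contact is made, with the force now positive. I'll release gently.

Emit:
carry_out:
  moves:
    - [0,0,0,0,0,0]
    - [0,0,0,0,0,0]
    - [0,0,0,0,0,0]
  fingers: 26
  force: 10

```text
time: 22.38
ee_pos: [0.5232, -0.3699, 0.147]
eef_rot: [0.993, 0.119, 0.0, 0.0]
ft_force: [0.2, 0.4, 0.2]
width: 0.0258
grip_force: 0.0
```

Emit:
carry_out:
  moves:
    - [0,0,0,0,0,0]
    - [0,0,0,0,0,0]
    - [0,0,0,0,0,0]
    - [0,0,0,0,0,0]
    - [0,0,0,0,0,0]
  fingers: 70

```text
time: 23.0
ee_pos: [0.5231, -0.3697, 0.147]
eef_rot: [0.993, 0.119, 0.0, 0.0]
ft_force: [-0.6, 0.3, -0.7]
width: 0.0662
grip_force: 0.0
```

Emit:
carry_out:
  moves:
    - [0,0,-0.2,0,0,0]
    - [0,0,-0.4,0,0,0]
    - [0,0,-0.5,0,0,0]
    - [0,0,-0.5,0,0,0]
    - [0,0,-0.5,0,0,0]
    - [0,0,-0.5,0,0,0]
    - [0,0,-0.5,0,0,0]
    - [0,0,-0.4,0,0,0]
    - [0,0,0,0,0,0]
    - [0,0,0,0,0,0]

```text
time: 24.25
ee_pos: [0.5229, -0.3696, 0.2863]
eef_rot: [0.993, 0.119, -0.0, -0.0]
ft_force: [-0.2, 0.1, -0.7]
width: 0.0699
grip_force: 0.0
```

```bash
python3 - <<'E'
from h import *
go([.52,-.37,.148],13.7)
c=cam('scene'); I=c["pixels"]
cv2.imwrite("pics/s6.png",cv2.resize(I[60:260,200:440],None,fx=3,fy=3)[:,:,::-1])
E
```

```text
t 24.25 pos [ 0.5229 -0.3696  0.2863] yaw 13.67 w 0.0699 gf 0.0 F [-0.23  0.08 -0.65]
turn units [-0.  0. -0.] shift after turn [-0.07 -0.01  3.46]
```

View pics/s6.png

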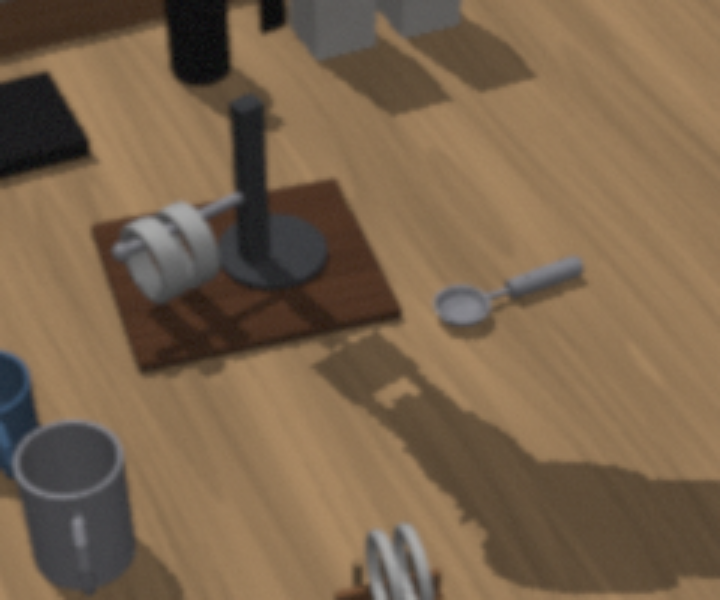

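The stand is upright on the board with its foot at (272,250), both collars hang on the prong at (170,250), and the gripper is clear. I'm handing the job in.

```bash
python3 -c "
from bench import r
print(r.close_job())"
```

```text
the job is handed in; nothing more can be done
None
```

The stand is upright on the wooden board with both deep collars hanging on its prong and the gripper clear; I handed the job in at about 24 s of the 69 s allowed.

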